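Add the last carton to a sprung collating magazine

ROBOT

A 6-joint arm with a two-finger parallel gripper is mounted at the origin on the work surface. World frame = base frame: x ahead of the robot, y to its left, z up, the work surface at z = 0. Lengths are in m, angles in rad, forces in N, time in s.
With the tool pointing down it reaches from about 0.425 to 0.95 m from the base axis. Payload 3.5 kg.
Tool frame: the origin (TCP) lies at the very end of the fingers, on their centre line; the grasp point (between the pads) lies 19 mm behind it; z points along the fingers, y is the direction in which the jaws open and shut (so a half turn about z gives the same grasp; the last joint's range is limited). The gripper opens to 85 mm and grips with 20 to 120 N. Pads are 22 mm wide; open, the fingers measure 114 mm over their backs; the gripper's body (76 mm by 85 mm) begins 54 mm behind the grasp point. The pads swing forward as they close: fully open they stand 13 mm farther back than shut.
Start: joints at [-1.275, 0.286, 1.577, -0, 1.279, -0.15], TCP at [0.291, -0.609, 0.231] pointing down, gripper open.
Joint ranges: [-2.77, 2.77], [-0.9, 2.22], [0.21, 2.48], [-1.53, 4.67], [0.24, 2.81], [-2.84, 2.84]. Speed limits (rad/s): [2.79, 2.79, 3.14, 3.14, 3.14, 3.14].

INTERFACE

Orientations are given as a unit quaternion [x, y, z, w].
In Python, from plant import get_state, vision, ctrl, cut_out gives the robot as it stands.
- The arm moves only by the tool jog_arm, never from a script. Its argument "commands" is text: rows parted by semicolons, each of 6 numbers parted by spaces: the shift along the world's x, y, z in m, then the turn, a rotation vector about the world's x, y, z in rad. A call has 1 to 20 rows; each row is the pose to reach, as a shift and turn from the pose commanded when the call began; what a row does not reach only later rows make up. A row lasts 1/8 s, in which the tool goes at most 62.5 mm and 10.7 degrees, less where a joint would pass 70% of its speed; a pose out of reach is approached as far as the arm can. A call with a gripper value outside its range is refused whole. "gripper" is the opening in per cent of the stroke, from 0 (shut) to 100 (fully open), set as the call begins (left out, the last holds). The fingers move at their own pace and stop on an object; "grip_force" is the grip in N (left out, the last holds). Time passes only in rows, so rows that repeat a pose let the fingers close. It gives the time, the measured TCP pose, the force and the opening at its end, in the units of the state.
- get_state(): the state, without advancing time (a new reading comes with each control period).
- vision.read_camera(name): name is "side" or "top" or "wrist"; returns a dict with "frame" (480x640x3 uint8, red, green, blue), "z_map" (480x640 float32, m along the optical axis (not along the pixel's ray), 0 where there is no reading), "fx", "fy", "cx", "cy" (pixels), "D" ([k1, k2, p1, p2, k3] as OpenCV has them; the pictures are not rectified), "R" (3x3) and "t" (3): a world point X has camera coordinates R X + t. Camera axes: x right, y down, z forward; pixel columns grow to the right and rows downward; lengths in m; the calibration is good to about 2 mm. A picture is of the moment at which its call begins.
- ctrl.sign_off(): hands the job in, once; it reports no verdict.
Trained networks look in the newest picture that a camera, given by its name, has taken for a name from the list of things; names that differ only in an ending like _2 or _b are one class to them, and where a whole thing is asked for, a point or a joint stands for the part that bears it (a point fixed in the world has none). Each returns a list of dicts, best first, with "conf" (0 to 1); they miss things now and then, are a little off and sometimes report something else, mostly with a low value. They report only what shows in the picture. A call takes as long as a camera call. They do not tell look-alikes from the thing itself.
- cut_out(camera, query): "pixels" (480x640 bool, what is visible of it) and "box" ([centre column, centre row, width, height] in pixels, round what is visible of it).
The state is a dict: "time": time; "qpos": joint angles; "dq": joint speeds; "joint_efforts": joint torques, N m; "eef_pos": TCP position; "tcp_rot": TCP orientation; "contact_force": force on the tool from outside, world axes, zero at the start; "wrist_torque": the same for the moment, N m; "opening": opening from 0.0 (shut) to 1.0 (fully open).
Only numpy, scipy, OpenCV 4.12 (cv2) and the standard library are available. Lean on these libraries where they do the work, as an engineer would, in place of code of your own. Each camera call takes 0.05 s, during which the arm holds its last target.

TASK

Take the carton at the robot-side end of the outfeed lane and stand it upright on the white mat, letting go so that you can take it again by its narrow sides. Then use it to press the magazine's sprung follower plate back, slip the carton down into the gap between the row of three and the plate, and let go so that the follower clamps it upright and fully down on the bed as the fourth in the row. Leave the row in its place and do not knock the other things about.

Things in the scene. Friction and masses are not known exactly. Their poses are not given: they have to be found in the camera images.
- carton_c (a point): Centre of the carton to load: a loose red and yellow box 30 mm thick (its x), 60 mm wide (y), 80 mm high (z), about 0.12 kg. At first it stands upright in the outfeed lane, at the end nearer the robot, broad faces across the lane. An equal carton (leave it) stands about 120 mm farther down the lane.
- lane: Fixed outfeed lane: black belt 200 mm long (x), 80 mm wide, top 10 mm above the origin (middle of its underside), between aluminium guides along x, 88 mm high and 68 mm apart inside. The guides cover the carton's narrow sides, so in the lane it can only be gripped by its broad faces (fingers closing along the lane's x).
- mat_spot (a point): Free spot on top of the flat white mat (240 x 130 x 4 mm, fixed, axes with the mat); the place to stand the carton while changing grip. The mat runs from 75 mm to -x to 165 mm to +x of this point and 65 mm either side in y. A small jar stands about 135 mm to +x of it.
- magazine: Fixed steel magazine, base 270 (x) x 105 mm; origin: middle of its underside; bed 8 mm above it. Along x: end stop 60 mm high, three standing cartons face to face (x = -122 to -32 mm, tops 88 mm above the origin), follower plate, grey spring housing (x = +45 to +130 mm, top 74 mm above the origin). Side rails 68 mm apart inside, 20 mm above the bed, x = -122 to +28 mm.
- slot (a point): Point on the magazine bed where the middle of the underside of the new carton must come: 15 mm to +x of the third carton's outer face, axes as the magazine's (the carton's thickness lies along x, its width along y). The follower plate stands over it at the start.
- follower_top (a point): Middle of the top edge of the follower plate's face that looks to the row (moves with the plate). The plate is aluminium, 8 mm thick, 64 mm wide, stands up to 98 mm above the bed, that is 18 mm higher than the cartons: a carton held just above the row can push against this edge strip.
- follower (a joint): Slide of the follower plate, m: 0 when it rests on the three cartons, grows as it is pushed back along the magazine's +x; stop at 0.045. Spring: about 2 N at 0, 3.5 N at 0.030, 4.3 N at the stop; it comes back by itself, a little damped, as soon as it is free. 0.030 when a fourth carton is clamped.
- row0_c (a point): Centre of carton 1 of the three loose cartons already in the magazine, counted from the end stop; same size and mass as the one to be loaded.
- row1_c (a point): Centre of carton 2 of the three loose cartons already in the magazine, counted from the end stop; same size and mass as the one to be loaded.
- row2_c (a point): Centre of carton 3 of the three loose cartons already in the magazine, counted from the end stop; same size and mass as the one to be loaded.
- queued: Next carton in the lane, a bystander; origin in the middle of its underside.
- mat_bottle: Small glass jar, 38 mm across, 65 mm high, standing on the mat's +x end, a bystander; origin in its underside.
- bottle_a: White plastic bottle, 48 mm across, 90 mm high, standing on the table at the left, a bystander; origin in its underside.
- jar_b: Amber jar, 64 mm across, 70 mm high, standing on the table at the right, a bystander; origin in its underside.
- flatbox: Bigger carton lying flat, 120 x 90 x 40 mm, at the left side of the table, a bystander; origin in the middle of its underside.
- tape: Clear plastic ring, 90 mm across, 24 mm high, lying at the far side of the table, a bystander; origin in its underside.
- marker_driver: Screwdriver lying at the far side of the table, a bystander; its axis along its x.
Things that resemble listed ones, but are neither listed nor needed, are in the scene too. What is shaped like the part that bears carton_c but blue is not meant.

How it is judged:
On the way, in this order (a step that is already met when the one before it is completed fails the run):
1. the carton stands upright on the mat, released (z of carton_c in the frame of mat_spot between 0.03 and 0.05 m and x of carton_c in the frame of mat_spot between -0.075 and 0.165 m and y of carton_c in the frame of mat_spot between -0.065 and 0.065 m and angle between carton_c's own z axis and vertical below 0.1 rad and contact force between carton and the fingers below 0.05 N and linear speed of carton below 0.02 m/s), for 0.2 s.
2. the carton presses the follower back by more than a carton thickness (value of joint follower above 0.0305 m and contact force between carton and follower above 0.3 N), for 0.05 s.
At the end, for the whole second after the job is handed in: Carton fourth in the row: within 6 mm along, 8 mm across and 6 mm in height of its place, upright to 0.12 rad, square to 0.15 rad, at rest, clamped by the follower (0.5 N or more, joint 0.024 to 0.036); row cartons upright to 0.12 rad, within 12 mm of where they were (x of carton_c in the frame of slot between -0.006 and 0.006 m and y of carton_c in the frame of slot between -0.008 and 0.008 m and z of carton_c in the frame of slot between 0.034 and 0.046 m and angle between each of carton_c, row0_c, row1_c, row2_c's own z axis and vertical below 0.12 rad and angle between the x axis of carton_c and the x axis of slot, either way round below 0.15 rad and value of joint follower between 0.024 and 0.036 m and contact force between carton and follower above 0.5 N and linear speed of carton below 0.02 m/s and distance of each of row0_c, row1_c, row2_c from where it was at the start of the episode below 0.012 m); the robot touches nothing.
It fails at once if a bystander is moved by more than 30 mm (distance of any of queued, mat_bottle, bottle_a, jar_b, flatbox, tape, marker_driver from where it was at the start of the episode above 0.03 m).
It fails at once if a carton of the row is shifted by more than 25 mm or tipped by more than 0.4 rad (distance of any of row0_c, row1_c, row2_c from where it was at the start of the episode above 0.025 m or angle between any of row0_c, row1_c, row2_c's own z axis and vertical above 0.4 rad).
It also fails if it takes over 61 s, if anything falls off the work surface, if the arm or the gripper's body presses on something with over 40 N, if the wrist force passes 120 N, or if a joint passes its speed limit or range.

## Working session

There is one attempt and no reset: what is moved stays moved. The work goes in short steps, Python scripts to look and compute and a tool call to move; the robot and the scene stay as the last step left them, time stands still between calls to the robot, and variables do not carry over. Pictures are saved under pics/ and viewed, and the job is handed in when it is done.

Besides the shell and the picture viewer there is one more tool, called after "Emit:" as a command line: name --argument value ..., lists and objects as JSON in quotes. jog_arm: Moves the arm, as the interface text tells. Its arguments: {"type":"object","properties":{"commands":{"type":"string"},"gripper":{"type":"number"},"grip_force":{"type":"number"}},"required":["commands"]}

```bash
mkdir -p pics; ls
cat > h.py <<'E'
import numpy as np, cv2, json
from plant import get_state, vision, ctrl, cut_out
def cam(n):
    d=vision.read_camera(n); return d
def save(d,name): cv2.imwrite('pics/'+name+'.png',cv2.cvtColor(d['frame'],cv2.COLOR_RGB2BGR))
def pts(d,mask):
    v,u=np.nonzero(mask&(d['z_map']>0)); z=d['z_map'][v,u]
    K=np.array([[d['fx'],0,d['cx']],[0,d['fy'],d['cy']],[0,0,1.]])
    n=cv2.undistortPoints(np.stack([u,v],1).astype(np.float64).reshape(-1,1,2),K,np.array(d['D'])).reshape(-1,2)
    X=np.c_[n*z[:,None],z]
    return (X-np.array(d['t']))@np.array(d['R'])
E
python3 - <<'E'
from h import *
for n in ['top','side','wrist']:
    d=cam(n); save(d,n+'0')
    import pickle; pickle.dump(d,open(n+'0.pkl','wb'))
    print(n,d['fx'],np.array(d['R']).round(3).tolist(),(-np.array(d['R']).T@np.array(d['t'])).round(3))
print(get_state())
E
```

```text
pics
top 500.045976117591 [[-0.009, -1.0, 0.025], [-0.988, 0.005, -0.157], [0.157, -0.026, -0.987]] [0.401 0.016 1.167]
side 443.01475551778105 [[-0.816, -0.577, 0.021], [-0.398, 0.536, -0.745], [0.418, -0.617, -0.667]] [0.112 0.7   0.862]
wrist 382.24450864422704 [[0.431, -0.902, -0.003], [-0.87, -0.416, 0.266], [-0.241, -0.112, -0.964]] [ 0.351 -0.58   0.372]
{'time': 0.15, 'qpos': array([-1.27500123e+00,  2.86994856e-01,  1.57787185e+00,  3.17570600e-05,
        1.27862336e+00, -1.49970282e-01]), 'dq': array([ 0.00054403, -0.00278675, -0.00451771,  0.00154738,  0.00041973,
       -0.00126205]), 'joint_efforts': array([-3.05789235e-04, -4.06608009e+01, -2.93138963e+01, -2.25617791e-04,
        3.98917604e-03, -1.82481494e-05]), 'eef_pos': array([ 0.2909212 , -0.60850359,  0.23022629]), 'tcp_rot': array([ 9.75264882e-01,  2.21037348e-01, -5.39500964e-05, -9.47289969e-04]), 'contact_force': array([-0.43235743, -0.85054468, -0.11287012]), 'wrist_torque': array([ 0.04465779,  0.01171549, -0.01260955]), 'opening': 1.0016147114597402}
```

View pics/top0.png

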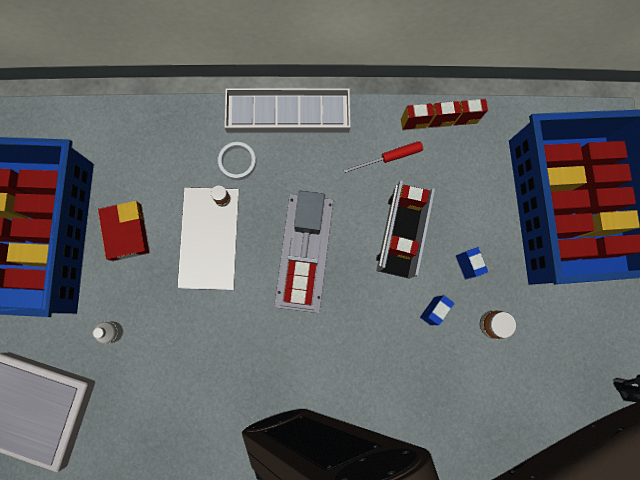

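View pics/side0.png

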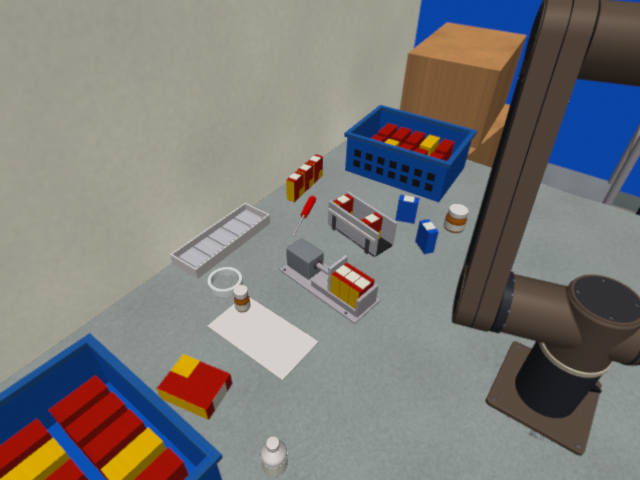

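View pics/wrist0.png

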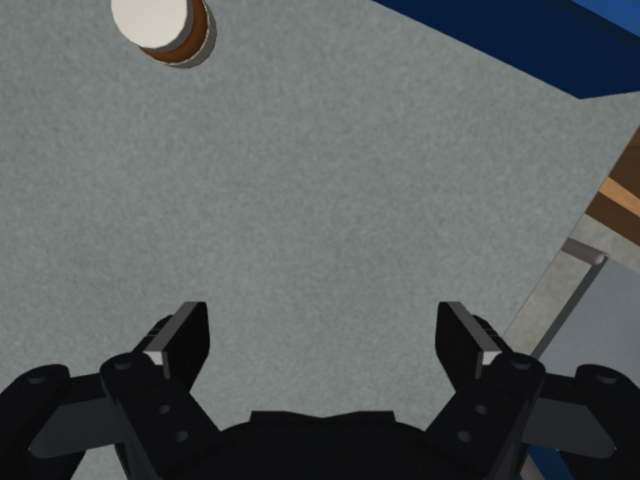

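The top view shows the mat at about (208,240), the magazine at (303,252), and the lane at (405,228). The near carton is at (404,245), with the queued one at (416,195). The blue boxes are decoys. Next I measure these.

```bash
cat > m.py <<'E'
from h import *
d=cam('top')
import pickle; pickle.dump(d,open('top1.pkl','wb'))
vis=d['frame'].copy()
for q in ['carton_c','lane','mat_spot','magazine','follower','row0_c','queued','mat_bottle','follower_top']:
    try: r=cut_out('top',q)
    except Exception as e: print(q,e); continue
    for o in r[:4]:
        P=pts(d,o['pixels'])
        if len(P)<10: continue
        zt=np.percentile(P[:,2],95)
        print(q,round(o['conf'],2),np.round(o['box']),len(P),'zt',zt.round(3),'med',np.median(P,0).round(3))
        T=P[P[:,2]>zt-0.008]
        c,s,a=cv2.minAreaRect((T[:,:2]*1000).astype(np.float32))
        print('   toprect',np.round(c,1),np.round(s,1),round(a,1))
E
python3 m.py
```

```text
carton_c 0.79 [439. 312.  32.  30.] 566 zt 0.084 med [ 0.415 -0.28   0.079]
   toprect [ 414.5 -285.4] [29.3 60.5] 53.0
carton_c 0.79 [471. 263.  30.  33.] 664 zt 0.083 med [ 0.518 -0.363  0.078]
   toprect [ 520.4 -370.4] [61.4 32.4] 20.8
carton_c 0.59 [404. 246.  30.  17.] 521 zt 0.094 med [ 0.552 -0.205  0.09 ]
   toprect [ 556.9 -206.5] [60.6 30.9] 73.7
lane 0.78 [406. 231.  60. 101.] 2736 zt 0.09 med [ 0.597 -0.22   0.017]
   toprect [ 597.  -219.3] [ 82.  200.7] 76.3
mat_spot 0.69 [208. 238.  61. 105.] 5212 zt 0.009 med [0.581 0.241 0.005]
   toprect [589.4 237.5] [129.5 240.6] 88.0
magazine 0.87 [304. 250.  58. 123.] 3928 zt 0.078 med [0.584 0.005 0.012]
   toprect [552.4  10.5] [ 72.3 258.6] 81.5
magazine 0.43 [383. 157.  78.  29.] 594 zt 0.028 med [ 0.788 -0.21   0.022]
   toprect [ 782.2 -189.4] [ 24.4 179. ] 19.4
follower 0.82 [302. 247.  30.  31.] 274 zt 0.108 med [0.541 0.012 0.059]
   toprect [525.6  15. ] [58.3  8.6] 82.0
follower 0.62 [123. 229.  50.  61.] 2371 zt 0.045 med [0.601 0.425 0.041]
   toprect [603.8 430.1] [122.2  93. ] 11.4
row0_c 0.81 [299. 295.  31.  14.] 362 zt 0.092 med [0.448 0.026 0.089]
   toprect [447.6  26.1] [58.1 29. ] 84.7
queued 0.69 [414. 194.  27.  28.] 593 zt 0.093 med [ 0.664 -0.234  0.089]
   toprect [ 673.1 -235.8] [61.2 30.6] 77.1
queued 0.16 [302. 269.  30.  15.] 364 zt 0.092 med [0.506 0.019 0.089]
   toprect [506.9  18.8] [59.4 29.7] 81.6
mat_bottle 0.71 [221. 196.  19.  24.] 289 zt 0.073 med [0.677 0.2   0.068]
   toprect [681.7 202.7] [32.8 33.6] 72.4
mat_bottle 0.51 [109. 333.  33.  15.] 508 zt 0.091 med [0.373 0.44  0.061]
   toprect [372.2 448.6] [18.2 19. ] 89.5
mat_bottle 0.36 [496. 323.  36.  28.] 865 zt 0.073 med [ 0.38  -0.416  0.068]
   toprect [ 381.  -426.3] [56.2 54.7] 89.1
follower_top 0.81 [302. 248.  26.  33.] 263 zt 0.109 med [0.538 0.012 0.06 ]
   toprect [525.6  15.2] [58.6  8.6] 82.0
```

```bash
cat > m2.py <<'E'
from h import *
d=cam('top'); 
def rect(T,n):
    c,s,a=cv2.minAreaRect((T[:,:2]*1000).astype(np.float32)); print(n,len(T),np.round(c,1),np.round(s,1),round(a,2))
o=cut_out('top','magazine')[0]; P=pts(d,o['pixels'])
print(np.histogram(P[:,2],bins=np.arange(-.004,.12,.004)))
rect(P,'mag all'); rect(P[P[:,2]<.02],'mag low')
M=np.ones(d['z_map'].shape,bool); A=pts(d,M)
def box(x0,x1,y0,y1,z0,z1): 
    return A[(A[:,0]>x0)&(A[:,0]<x1)&(A[:,1]>y0)&(A[:,1]<y1)&(A[:,2]>z0)&(A[:,2]<z1)]
t=box(.42,.54,-.05,.08,.083,.097); print(np.median(t[:,2])); rect(t,'row tops')
t=box(.50,.56,-.05,.08,.099,.12); print(np.median(t[:,2])); rect(t,'plate top')
t=box(.54,.72,-.08,.08,.066,.082); print(np.median(t[:,2])); rect(t,'housing')
t=box(.45,.74,-.32,-.1,.083,.097); print(np.median(t[:,2])); rect(t,'guides')
t=box(.3,.7,-.02,.4,-.01,.01);print('table z',np.median(t[:,2]))
E
python3 m2.py
```

```text
(array([   1,   40,  732, 1233,  175,   15,   16,   82,  141,   24,    6,
          5,    5,   21,   72,   86,   35,   56,  204,  610,  252,    5,
          5,    4,    4,    8,   13,   76,   32,    0]), array([-0.004,  0.   ,  0.004,  0.008,  0.012,  0.016,  0.02 ,  0.024,
        0.028,  0.032,  0.036,  0.04 ,  0.044,  0.048,  0.052,  0.056,
        0.06 ,  0.064,  0.068,  0.072,  0.076,  0.08 ,  0.084,  0.088,
        0.092,  0.096,  0.1  ,  0.104,  0.108,  0.112,  0.116]))
mag all 3958 [553.6  12.5] [105.2 270.7] 82.32
mag low 2196 [553.6  12.5] [105.2 270.7] 82.32
0.08884592340814194
row tops 1181 [477.5  22.6] [60.7 90.7] 82.52
0.10650782164467594
plate top 121 [525.4  15.2] [62.9  8.4] 82.82
0.07461861219493077
housing 996 [637.4   0.8] [59.7 90.1] 82.49
0.08988063341283596
guides 1330 [ 597.  -219.2] [ 82.  200.8] 76.32
table z 0.0017561348758446432
```

Emit:
jog_arm --commands "0.266 0.402 -0.03 0 0 0.881;0.266 0.402 -0.03 0 0 0.881;0.266 0.402 -0.03 0 0 0.881;0.266 0.402 -0.03 0 0 0.881;0.266 0.402 -0.03 0 0 0.881;0.266 0.402 -0.03 0 0 0.881;0.266 0.402 -0.03 0 0 0.881;0.266 0.402 -0.03 0 0 0.881;0.266 0.402 -0.03 0 0 0.881;0.266 0.402 -0.03 0 0 0.881;0.266 0.402 -0.03 0 0 0.881;0.266 0.402 -0.03 0 0 0.881" --gripper 100

```text
time: 2.25
eef_pos: [0.5566, -0.2082, 0.2015]
tcp_rot: [0.788, 0.615, -0.0, 0.0]
contact_force: [-0.3, 0.9, 0.6]
opening: 1.002
```

Run:
```python
from h import *
d=cam('wrist'); save(d,'w1')
A=pts(d,np.ones(d['z_map'].shape,bool)); s=get_state(); p=s['eef_pos']; print(p,s['tcp_rot'])
t=A[(abs(A[:,0]-.557)<.05)&(abs(A[:,1]+.2065)<.05)&(A[:,2]>.084)&(A[:,2]<.1)]
for r in cut_out('wrist','carton_c')[:3]:
    P=pts(d,r['pixels']); T=P[P[:,2]>np.percentile(P[:,2],95)-.008]
    print(r['conf'],r['box'],np.percentile(P[:,2],95),cv2.minAreaRect((T[:,:2]*1000).astype(np.float32)))
```

```text
[ 0.55665547 -0.20800736  0.20141926] [7.88430852e-01 6.15123391e-01 1.33742169e-05 6.91976619e-05]
0.88 [325.9, 382.4, 76.5, 72.4] 0.07910897369668252 ((530.0287475585938, -354.1741943359375), (16.569820404052734, 41.0550422668457), 83.3785171508789)
0.87 [199.7, 345.8, 72.3, 94.3] 0.07991371216932475 ((470.3967590332031, -250.4086456298828), (153.89422607421875, 12.14387035369873), 53.66740417480469)
0.73 [323.1, 235.6, 40.0, 87.5] 0.09075563792018676 ((556.7908935546875, -207.47708129882812), (61.013450622558594, 29.99277687072754), 74.56461334228516)
```

Emit:
jog_arm --commands "0 0.001 -0.05 0 0 0;0 0.001 -0.1 0 0 0;0 0.001 -0.13 0 0 0;0 0.001 -0.152 0 0 0;0 0.001 -0.152 0 0 0;0 0.001 -0.152 0 0 0"

```text
time: 3.1
eef_pos: [0.5577, -0.2067, 0.0505]
tcp_rot: [0.788, 0.616, 0.0, 0.001]
contact_force: [0.1, -1.3, -0.3]
opening: 0.998
```

Emit:
jog_arm --commands "0 0 0 0 0 0;0 0 0 0 0 0;0 0 0 0 0 0;0 0 0 0 0 0;0 0 0 0 0 0;0 0 0 0 0 0;0 0 0 0 0 0;0 0 0 0 0 0" --gripper 20 --grip_force 40

```text
time: 4.1
eef_pos: [0.5575, -0.2062, 0.05]
tcp_rot: [0.788, 0.616, 0.0, 0.0]
contact_force: [-0.2, 1.6, 5.3]
opening: 0.346
```

Emit:
jog_arm --commands "0 0 0.05 0 0 0;0 0 0.11 0 0 0;0 0 0.15 0 0 0;-0.003 0.05 0.15 0 0 0.03;-0.006 0.11 0.15 0 0 0.05;-0.008 0.17 0.15 0 0 0.112;-0.0135 0.23 0.15 0 0 0.112;-0.0135 0.29 0.15 0 0 0.112;-0.0135 0.35 0.15 0 0 0.112;-0.0135 0.4 0.15 0 0 0.112;-0.0135 0.43 0.15 0 0 0.112;-0.0135 0.445 0.15 0 0 0.112;-0.0135 0.445 0.15 0 0 0.112;-0.0135 0.445 0.15 0 0 0.112"

```text
time: 5.85
eef_pos: [0.5436, 0.2378, 0.1989]
tcp_rot: [0.753, 0.659, -0.0, 0.0]
contact_force: [0.9, -0.1, -1.4]
opening: 0.347
```

Run:
```python
from h import *
d=cam('side'); save(d,'s1'); d=cam('wrist'); save(d,'w2')
s=get_state(); print(s['eef_pos'],s['tcp_rot'],s['contact_force'],s['opening'])
```

```text
[0.54375473 0.23776381 0.19920736] [ 7.52739508e-01  6.58318458e-01 -1.94752434e-04  5.70146616e-05] [ 0.05211325 -0.32202303 -0.99294254] 0.3478457531254513
```

View pics/s1.png

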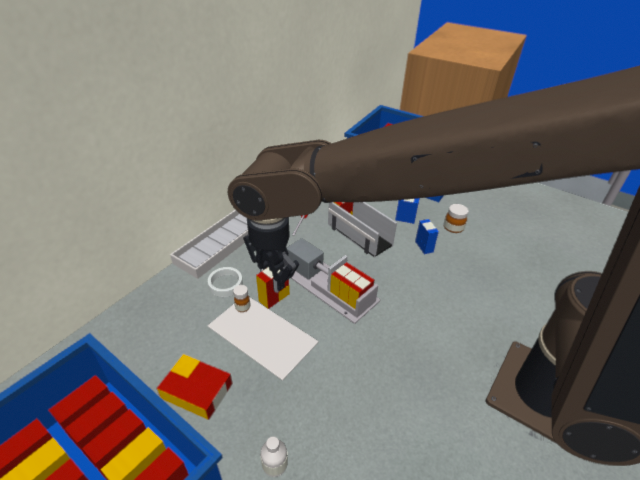

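View pics/w2.png

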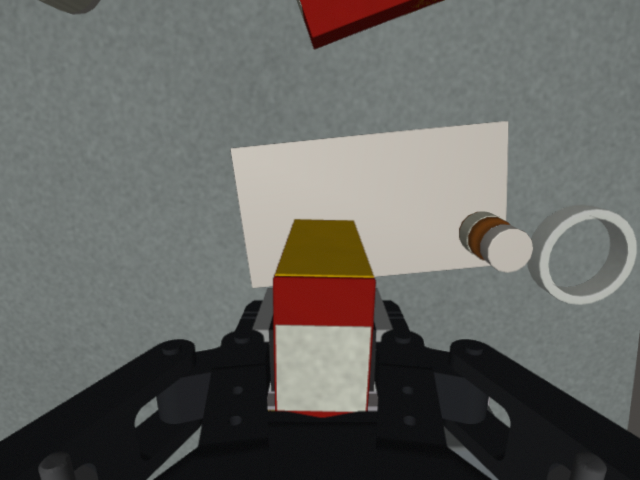

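Emit:
jog_arm --commands "0 0 -0.05 0 0 0;0 0 -0.1 0 0 0;0 0 -0.13 0 0 0;0 0 -0.145 0 0 0;0 0 -0.15 0 0 0;0 0 -0.152 0 0 0;0 0 -0.153 0 0 0;0 0 -0.153 0 0 0"

```text
time: 6.95
eef_pos: [0.5442, 0.2392, 0.0473]
tcp_rot: [0.752, 0.659, 0.001, 0.0]
contact_force: [1.0, -0.2, -1.8]
opening: 0.348
```

Emit:
jog_arm --commands "0 0 -0.001 0 0 0;0 0 -0.002 0 0 0;0 0 -0.002 0 0 0;0 0 -0.002 0 0 0"

```text
time: 7.45
eef_pos: [0.5436, 0.239, 0.0443]
tcp_rot: [0.752, 0.659, -0.0, -0.0]
contact_force: [-0.6, 0.2, -1.3]
opening: 0.346
```

Now the carton should be within about 0.5 mm of the mat. Release it.

Emit:
jog_arm --commands "0 0 0 0 0 0;0 0 0 0 0 0;0 0 0 0 0 0;0 0 0 0 0 0;0 0 0 0 0 0;0 0 0 0 0 0;0 0 0 0 0 0;0 0 0 0 0 0" --gripper 100

```text
time: 8.45
eef_pos: [0.5435, 0.239, 0.0443]
tcp_rot: [0.752, 0.659, -0.0, -0.0]
contact_force: [0.1, 0.1, -0.2]
opening: 0.999
```

Emit:
jog_arm --commands "0 0 0.05 0 0 0;0 0 0.1 0 0 0;0 0 0.14 0 0 0;0 0 0.14 0 0 0;0 0 0.14 0 0 0"

```text
time: 9.07
eef_pos: [0.543, 0.2388, 0.1835]
tcp_rot: [0.752, 0.659, -0.001, -0.0]
contact_force: [0.4, 0.2, -0.8]
opening: 1.002
```

Run:
```python
from h import *
d=cam('wrist'); save(d,'w3')
for r in cut_out('wrist','carton_c')[:3]:
    P=pts(d,r['pixels']); T=P[P[:,2]>np.percentile(P[:,2],95)-.008]
    print(r['conf'],r['box'],np.percentile(P[:,2],95),cv2.minAreaRect((T[:,:2]*1000).astype(np.float32)))
s=get_state(); print(s['eef_pos'],s['tcp_rot'],s['qpos'])
```

```text
0.67 [325.6, 235.2, 43.3, 105.7] 0.08466504182453272 ((542.855224609375, 237.8657989501953), (60.85696029663086, 30.084726333618164), 81.0428237915039)
[0.5423656  0.2386794  0.18211191] [ 0.75220813  0.65892279 -0.00171063 -0.00087391] [ 2.43460679e-01  1.53697762e-01  1.82626906e+00 -1.51309462e-05
  1.16546768e+00  3.75488157e-01]
```

View pics/w3.png

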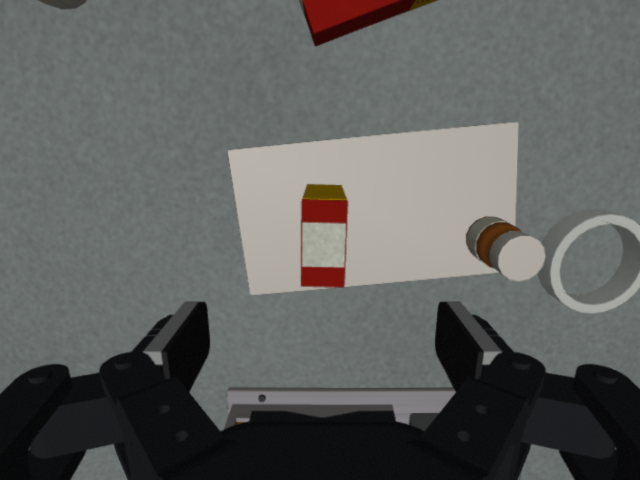

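Emit:
jog_arm --commands "0 -0.001 0 0 0 0.18;0 -0.001 0 0 0 0.36;0 -0.001 0 0 0 0.54;0 -0.001 0 0 0 0.72;0 -0.001 0 0 0 0.9;0 -0.001 0 0 0 1.08;0 -0.001 0 0 0 1.26;0 -0.001 0 0 0 1.44;0 -0.001 0 0 0 1.571;0 -0.001 0 0 0 1.571;0 -0.001 0 0 0 1.571"

```text
time: 10.55
eef_pos: [0.5431, 0.2379, 0.1832]
tcp_rot: [0.067, 0.998, -0.0, -0.001]
contact_force: [0.4, -0.2, -0.3]
opening: 1.004
```

Run:
```python
from h import *
d=cam('wrist'); save(d,'w4')
for r in cut_out('wrist','carton_c')[:3]:
    P=pts(d,r['pixels']); T=P[P[:,2]>np.percentile(P[:,2],95)-.008]
    print(r['conf'],r['box'],np.percentile(P[:,2],95),cv2.minAreaRect((T[:,:2]*1000).astype(np.float32)))
s=get_state(); print(s['eef_pos'],s['tcp_rot'],s['qpos'])
A=pts(d,np.ones(d['z_map'].shape,bool))
t=A[(A[:,0]<.7)&(A[:,1]<.33)&(A[:,1]>.15)&(A[:,2]>.075)&(A[:,2]<.095)&(A[:,0]>.49)&(A[:,0]<.6)]
print(len(t), cv2.minAreaRect((t[:,:2]*1000).astype(np.float32)))
```

```text
0.63 [322.9, 233.7, 89.5, 62.9] 0.08470358942024984 ((542.6136474609375, 238.31423950195312), (60.49971389770508, 30.7208309173584), 80.40589904785156)
[0.54334858 0.23794282 0.18376713] [ 6.64501578e-02  9.97789627e-01 -1.47474088e-04 -4.63453429e-04] [ 2.41826497e-01  1.51802742e-01  1.82520859e+00  2.64700798e-07
  1.16555403e+00 -1.19597160e+00]
4223 ((542.643798828125, 238.334716796875), (60.578243255615234, 30.765478134155273), 80.52373504638672)
```

View pics/w4.png

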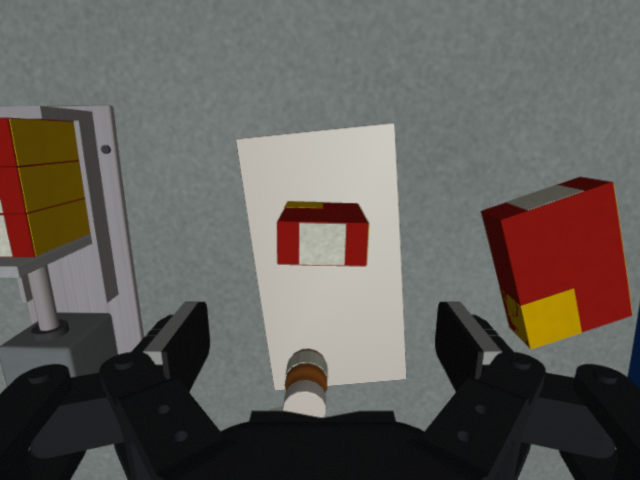

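Emit:
jog_arm --commands "-0.0005 0.0005 -0.05 0 0 -0.03;-0.0005 0.0005 -0.1 0 0 -0.03;-0.0005 0.0005 -0.13 0 0 -0.03;-0.0005 0.0005 -0.143 0 0 -0.03;-0.0005 0.0005 -0.143 0 0 -0.03;-0.0005 0.0005 -0.143 0 0 -0.03"

```text
time: 11.4
eef_pos: [0.5445, 0.2389, 0.0432]
tcp_rot: [0.081, 0.997, 0.001, 0.002]
contact_force: [0.4, -0.4, 0.9]
opening: 1.001
```

Emit:
jog_arm --commands "0 0 0 0 0 0;0 0 0 0 0 0;0 0 0 0 0 0;0 0 0 0 0 0;0 0 0 0 0 0;0 0 0 0 0 0;0 0 0 0 0 0" --gripper 50 --grip_force 70

```text
time: 12.28
eef_pos: [0.5444, 0.2388, 0.043]
tcp_rot: [0.081, 0.997, 0.0, 0.001]
contact_force: [-0.2, 0.0, 6.6]
opening: 0.693
```

Run:
```python
from h import *
d=cam('wrist'); save(d,'w5')
s=get_state(); print(s['eef_pos'],s['tcp_rot'],s['contact_force'],s['opening'])
```

```text
[0.54442833 0.23882358 0.04307397] [8.08130038e-02 9.96728063e-01 4.54389094e-04 1.48981714e-03] [-0.12397383  0.1048133   6.1603982 ] 0.6924760384933527
```

View pics/w5.png

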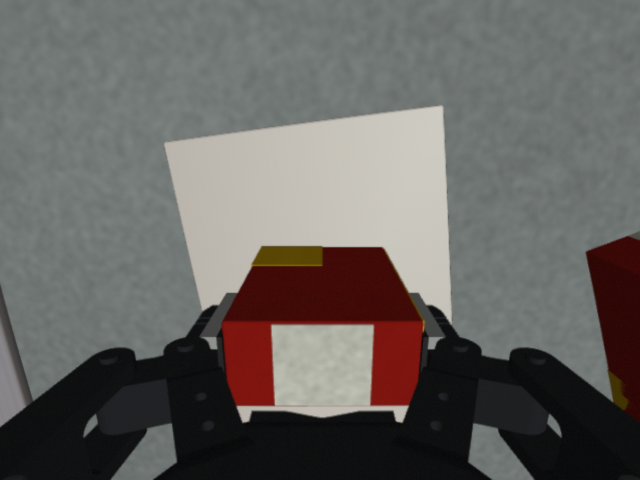

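Emit:
jog_arm --commands "0 0 0.05 0 0 0;0 0 0.11 0 0 0;0 0 0.16 0 0 0.01;-0.01 -0.05 0.18 0 0 0.02;-0.02 -0.1 0.18 0 0 0.029;-0.03 -0.15 0.18 0 0 0.029;-0.04 -0.19 0.18 0 0 0.029;-0.0456 -0.219 0.18 0 0 0.029;-0.0456 -0.219 0.18 0 0 0.029;-0.0456 -0.219 0.18 0 0 0.029;-0.0456 -0.219 0.18 0 0 0.029"

```text
time: 13.7
eef_pos: [0.4975, 0.0204, 0.2211]
tcp_rot: [0.066, 0.998, 0.0, -0.0]
contact_force: [-0.8, 0.4, -2.1]
opening: 0.691
```

```bash
cat > m3.py <<'E'
from h import *
import sys
d=cam('wrist'); save(d,sys.argv[1])
s=get_state(); p=s['eef_pos'];print(p,s['tcp_rot'],s['contact_force'],s['opening'])
A=pts(d,np.ones(d['z_map'].shape,bool))
u=np.array([np.cos(np.radians(-7.6)),np.sin(np.radians(-7.6))]);v=np.array([-u[1],u[0]])
ct=p[2]+.041
def rep(t,n):
    if len(t)<20: print(n,len(t)); return
    c,sz,a=cv2.minAreaRect((t[:,:2]*1000).astype(np.float32)); c=np.array(c)/1000
    w=c-[.5367,.01475]; print(n,len(t),'z',np.median(t[:,2]).round(4),'c',c.round(4),'in slot frame mm',(w@u*1000).round(1),(w@v*1000).round(1),np.round(sz,1),round(a,1))
q=A[:,:2]-p[:2]; 
rep(A[(abs(q@u)<.03)&(abs(q@v)<.04)&(abs(A[:,2]-ct)<.006)],'held top')
q=A[:,:2]-[.5367,.01475]; qu=q@u; qv=q@v
rep(A[(qu>-.11)&(qu<-.013)&(abs(qv)<.05)&(A[:,2]>.083)&(A[:,2]<.096)],'row tops')
rep(A[(qu>-.02)&(qu<.05)&(abs(qv)<.05)&(A[:,2]>.1)&(A[:,2]<.112)],'plate top')
rep(A[(qu>.04)&(qu<.17)&(abs(qv)<.05)&(A[:,2]>.068)&(A[:,2]<.08)],'housing')
E
python3 m3.py w6
```

```text
[0.49746647 0.02043458 0.22110119] [ 6.56248190e-02  9.97844333e-01  1.27588376e-04 -2.33330193e-04] [ 0.29289789  0.62046292 -0.79571411] 0.6966492135535574
held top 19202 z 0.2616 c [0.4963 0.0206] in slot frame mm -40.8 0.4 [79.7 31.4] 82.4
row tops 8705 z 0.0877 c [0.4702 0.0231] in slot frame mm -67.0 -0.5 [60.6 76.7] 82.4
plate top 0
housing 472 z 0.0734 c [ 0.6659 -0.0036] in slot frame mm 130.5 -1.1 [58.4 11.6] 82.6
```

View pics/w6.png

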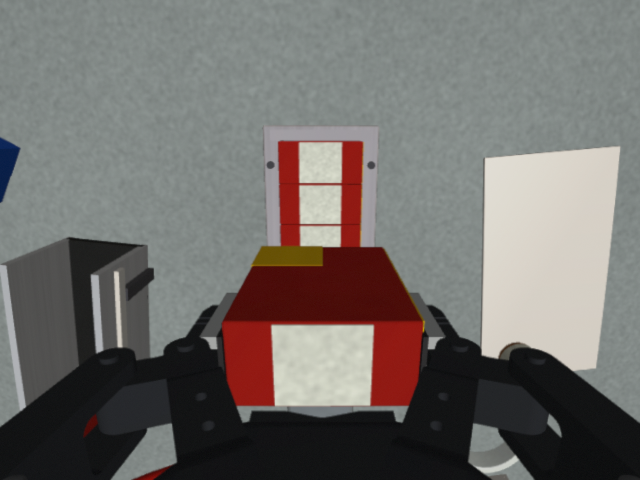

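Emit:
jog_arm --commands "0 -0.001 -0.04 0 0 0;0 -0.001 -0.07 0 0 0;0 -0.001 -0.085 0 0 0;0 -0.001 -0.089 0 0 0;0 -0.001 -0.089 0 0 0;0 -0.001 -0.089 0 0 0"

```text
time: 14.5
eef_pos: [0.4985, 0.0184, 0.1337]
tcp_rot: [0.066, 0.998, -0.0, 0.001]
contact_force: [-0.1, -0.0, -1.5]
opening: 0.696
```

```bash
python3 m3.py w7
python3 - <<'E'
from h import *
d=cam('side'); save(d,'s2'); cv2.imwrite('pics/s2c.png',cv2.resize(cv2.cvtColor(d['frame'][200:340,250:430],cv2.COLOR_RGB2BGR),None,fx=4,fy=4))
E
```

```text
[0.49835892 0.01839084 0.1336503 ] [ 6.63105631e-02  9.97798254e-01 -1.22679402e-04  1.24033207e-03] [-0.12969416  0.28493018 -1.40501745] 0.6931999351993512
held top 19240 z 0.1743 c [0.4972 0.0186] in slot frame mm -39.7 -1.4 [79.7 31.7] 83.2
row tops 13018 z 0.0877 c [0.4584 0.0243] in slot frame mm -78.9 -0.9 [60.4 53.5] 82.4
plate top 0
housing 532 z 0.0706 c [0.5986 0.0052] in slot frame mm 62.6 -1.2 [57.4  5.3] 82.6
```

View pics/s2c.png

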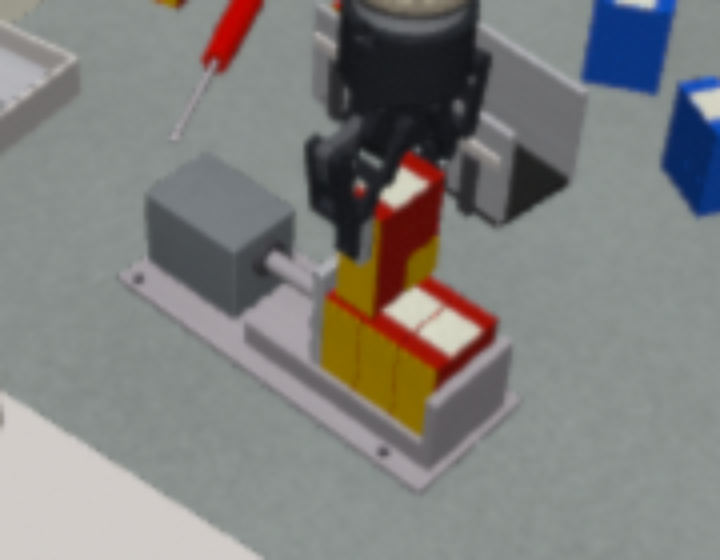

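Emit:
jog_arm --commands "0.004 -0.0001 -0.002 0 0 0;0.008 -0.0006 -0.002 0 0 0;0.013 -0.0012 -0.002 0 0 0;0.018 -0.0019 -0.002 0 0 0;0.023 -0.0026 -0.002 0 0 0;0.028 -0.0032 -0.002 0 0 0;0.033 -0.0039 -0.002 0 0 0;0.038 -0.0046 -0.002 0 0 0;0.043 -0.0052 -0.002 0 0 0;0.0475 -0.0058 -0.002 0 0 0;0.0475 -0.0058 -0.002 0 0 0;0.0475 -0.0058 -0.002 0 0 0"

```text
time: 16.1
eef_pos: [0.5448, 0.0127, 0.1301]
tcp_rot: [0.066, 0.998, -0.0, -0.0]
contact_force: [-4.3, -0.3, -1.1]
opening: 0.695
```

```bash
python3 m3.py w8
python3 - <<'E'
from h import *
d=cam('side'); save(d,'s3'); cv2.imwrite('pics/s3c.png',cv2.resize(cv2.cvtColor(d['frame'][200:340,250:430],cv2.COLOR_RGB2BGR),None,fx=4,fy=4))
E
```

```text
[0.54476946 0.01266338 0.13013311] [ 6.63342208e-02  9.97797440e-01 -7.00966273e-05 -1.85368836e-04] [-3.22506446  0.73116012 -0.5890004 ] 0.6942734443291694
held top 19224 z 0.1707 c [0.5437 0.0127] in slot frame mm 7.2 -1.1 [79.8 31.6] 82.4
row tops 25323 z 0.0877 c [0.4768 0.0219] in slot frame mm -60.4 -0.8 [61.1 90.1] 82.4
plate top 1042 z 0.1063 c [0.5286 0.015 ] in slot frame mm -8.1 -0.8 [60.2  1.5] 82.0
housing 616 z 0.0734 c [ 0.6389 -0.0008] in slot frame mm 103.4 -1.9 [59.3  9. ] 82.8
```

View pics/s3c.png

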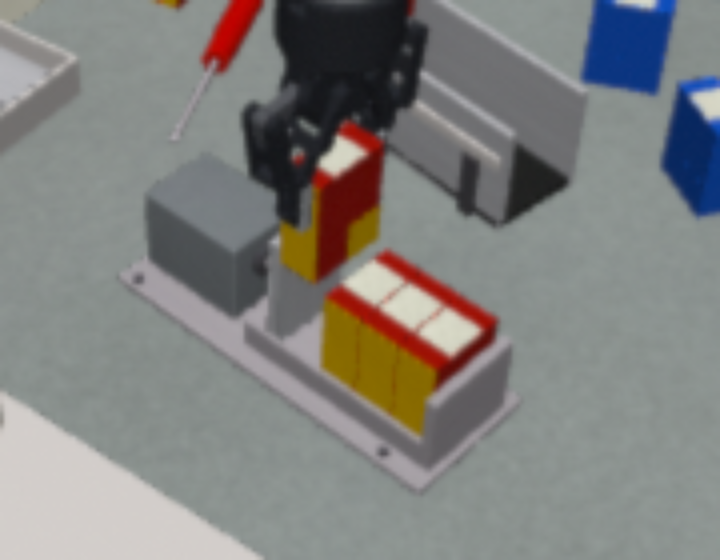

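View pics/w8.png

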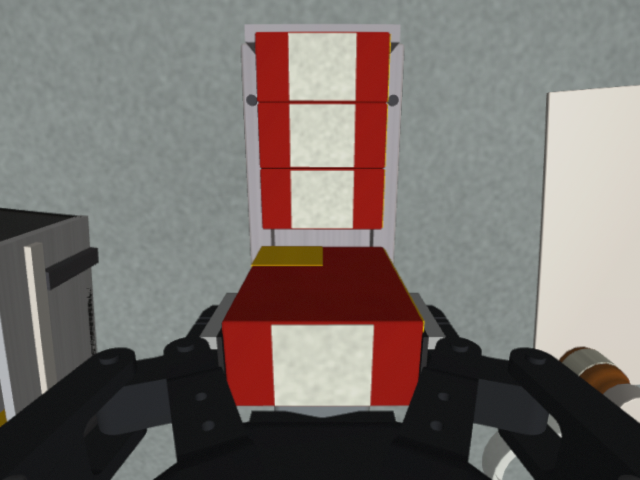

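Emit:
jog_arm --commands "0 0 -0.01 0 0 0;0 0 -0.02 0 0 0;0 0 -0.03 0 0 0;0 0 -0.04 0 0 0;0 0 -0.05 0 0 0;0 0 -0.06 0 0 0;0 0 -0.068 0 0 0;0 0 -0.074 0 0 0;0 0 -0.078 0 0 0;0 0 -0.078 0 0 0;0 0 -0.078 0 0 0"

```text
time: 17.58
eef_pos: [0.5442, 0.0128, 0.0516]
tcp_rot: [0.066, 0.998, 0.0, -0.001]
contact_force: [-3.9, -0.4, -3.0]
opening: 0.695
```

```bash
python3 m3.py w9
python3 - <<'E'
from h import *
d=cam('side'); save(d,'s4'); cv2.imwrite('pics/s4c.png',cv2.resize(cv2.cvtColor(d['frame'][200:340,250:430],cv2.COLOR_RGB2BGR),None,fx=4,fy=4))
E
```

```text
[0.54423095 0.01281745 0.05165891] [ 6.63641712e-02  9.97795157e-01  1.01662938e-04 -7.81689660e-04] [-4.26718841  0.91833954 -3.12230201] 0.6943651230787042
held top 24190 z 0.092 c [0.5369 0.0137] in slot frame mm 0.3 -1.0 [79.6 45.1] 82.4
row tops 63906 z 0.0877 c [0.4822 0.0211] in slot frame mm -54.9 -1.0 [61.5 79.4] 82.1
plate top 7762 z 0.1089 c [0.542  0.0141] in slot frame mm 5.4 0.0 [100.3  27. ] 81.2
housing 0
```

View pics/s4c.png

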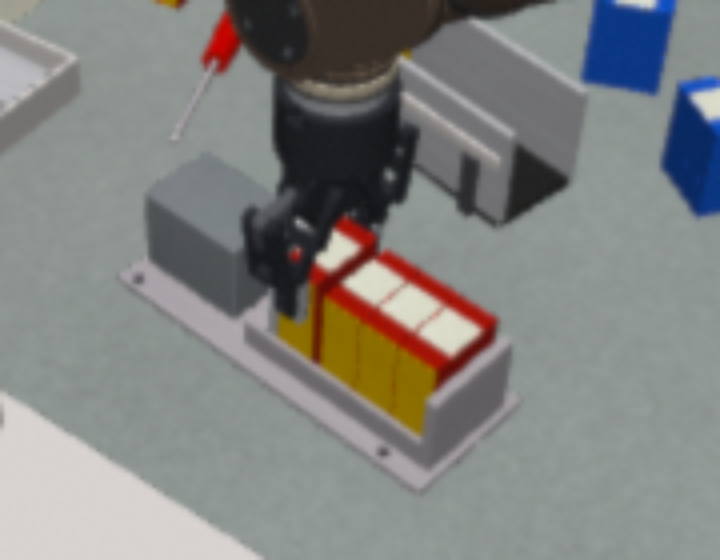

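View pics/w9.png

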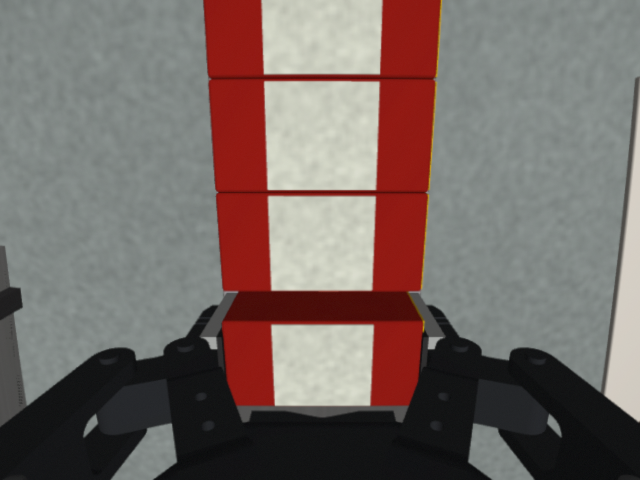

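Emit:
jog_arm --commands "-0.002 0.0003 0 0 0 0;-0.004 0.0005 -0.001 0 0 0;-0.006 0.0008 -0.0025 0 0 0;-0.006 0.0008 -0.0035 0 0 0;-0.006 0.0008 -0.0035 0 0 0;-0.006 0.0008 -0.0035 0 0 0"

```text
time: 18.42
eef_pos: [0.5392, 0.0134, 0.049]
tcp_rot: [0.066, 0.998, -0.0, 0.0]
contact_force: [-2.8, 0.5, 1.5]
opening: 0.697
```

```bash
python3 m3.py w10
```

```text
[0.53916575 0.0133932  0.04895676] [ 6.63456142e-02  9.97796679e-01 -7.33638268e-05  2.03842732e-04] [-3.43326133 -0.32549281  1.68261099] 0.6936203540210143
held top 27737 z 0.0893 c [0.5318 0.0144] in slot frame mm -4.9 -1.0 [79.9 45.1] 82.3
row tops 71315 z 0.0877 c [0.4812 0.0212] in slot frame mm -55.9 -1.0 [61.3 85.9] 82.5
plate top 7753 z 0.1068 c [0.5369 0.0147] in slot frame mm 0.2 -0.0 [100.3  26.9] 81.1
housing 0
```

View pics/w10.png

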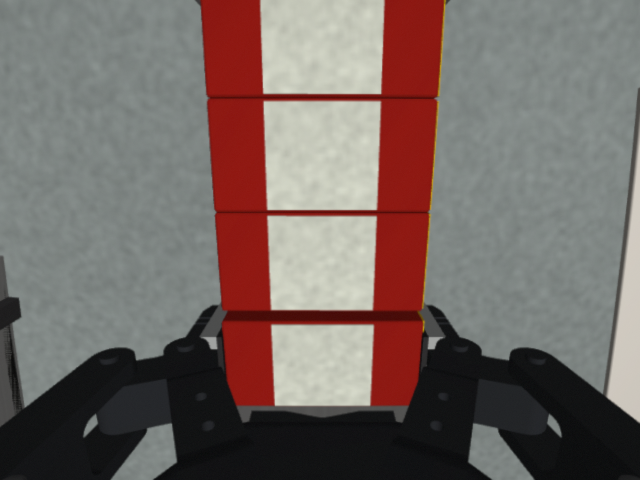

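Emit:
jog_arm --commands "-0.001 0.0001 -0.001 0 0 0;-0.001 0.0001 -0.002 0 0 0;-0.001 0.0001 -0.002 0 0 0;-0.001 0.0001 -0.002 0 0 0"

```text
time: 18.98
eef_pos: [0.538, 0.0136, 0.0471]
tcp_rot: [0.066, 0.998, -0.0, -0.0]
contact_force: [-5.3, 0.3, 4.9]
opening: 0.696
```

```bash
python3 m3.py w11
```

```text
[0.53793486 0.01357509 0.04708392] [ 6.62991475e-02  9.97799779e-01 -3.04611932e-05 -1.51709082e-04] [-4.96911713 -0.88827005  4.77829084] 0.6947759801651684
held top 27952 z 0.0877 c [0.5307 0.0145] in slot frame mm -6.0 -1.0 [79.7 45.3] 82.4
row tops 74012 z 0.0877 c [0.4807 0.0209] in slot frame mm -56.3 -1.3 [77.7 86.6] 82.4
plate top 7220 z 0.1052 c [0.5351 0.0151] in slot frame mm -1.6 0.2 [100.7  25.8] 80.0
housing 0
```

The carton's top is level with the row at 0.0877 m and the bed pushes back, so it is fully down. Release.

Emit:
jog_arm --commands "0 0 0 0 0 0;0 0 0 0 0 0;0 0 0 0 0 0;0 0 0 0 0 0;0 0 0 0 0 0;0 0 0 0 0 0;0 0 0 0 0 0" --gripper 100

```text
time: 19.9
eef_pos: [0.538, 0.0136, 0.0468]
tcp_rot: [0.066, 0.998, 0.0, 0.0]
contact_force: [-0.9, 0.0, -0.4]
opening: 1.001
```

Emit:
jog_arm --commands "0 0 0.02 0 0 0;0 0 0.05 0 0 0;0 0 0.1 0 0 0;0 0 0.15 0 0 0;0 0 0.2 0 0 0;0 0 0.2 0 0 0;0 0 0.2 0 0 0"

```text
time: 20.78
eef_pos: [0.5376, 0.0137, 0.2463]
tcp_rot: [0.066, 0.998, 0.0, -0.0]
contact_force: [0.5, 1.0, -0.1]
opening: 1.0
```

```bash
python3 m3.py w12
python3 - <<'E'
from h import *
d=cam('side'); save(d,'s5'); cv2.imwrite('pics/s5c.png',cv2.resize(cv2.cvtColor(d['frame'][200:340,250:430],cv2.COLOR_RGB2BGR),None,fx=4,fy=4))
E
```

```text
[0.53710903 0.01372993 0.24519416] [ 6.63745073e-02  9.97793858e-01  1.31214247e-04 -1.35096062e-03] [ 0.30512549 -0.26684569 -0.6412823 ] 0.9969862580179153
held top 0
row tops 9632 z 0.0877 c [0.4778 0.0221] in slot frame mm -59.4 -0.5 [60.6 92.7] 82.5
plate top 953 z 0.1053 c [0.5546 0.0114] in slot frame mm 18.2 -1.0 [63.7  8.2] 82.4
housing 5352 z 0.0734 c [6.389e-01 2.000e-04] in slot frame mm 103.2 -0.9 [60.1 84.5] 82.2
```

View pics/s5c.png

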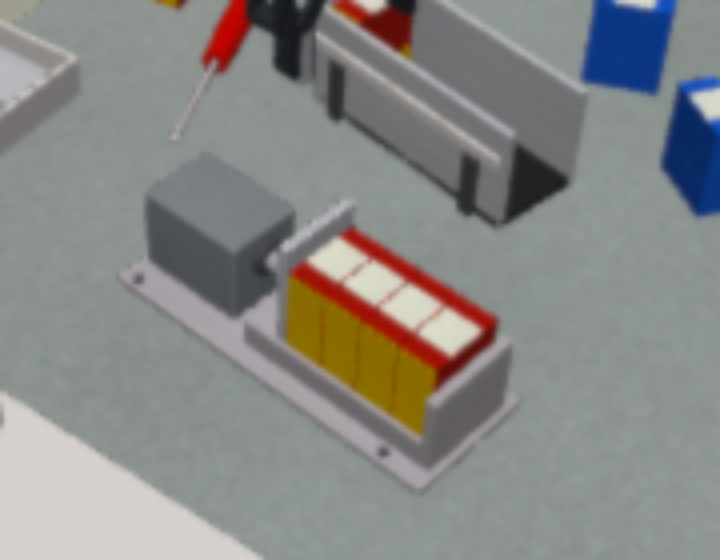

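View pics/w12.png

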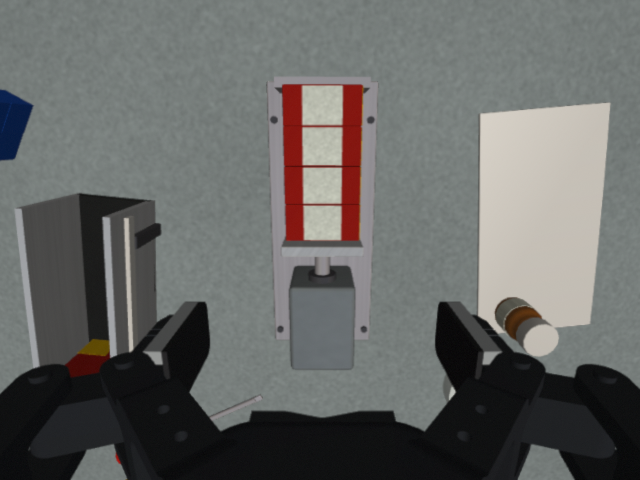

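All four cartons stand flush. The plate face is 14 mm beyond the slot point, which puts the joint at about 0.029 to 0.030.

Run:
```python
from h import *
print(ctrl.sign_off())
```

```text
the job is handed in; nothing more can be done
None
```

The carton is fourth in the row, clamped upright by the follower. I handed the job in at about 21 s of the 61 s allowed; no verdict came back.

I took the carton from the lane by its broad faces and stood it on the mat at (0.543, 0.238). I regripped it by its narrow sides, pressed the follower back about 37 mm, lowered the carton into the gap, eased it to within about 1 mm of the row and let go.

**Last checks, from the wrist and side cameras:**
- **Height:** the row and the new carton have tops at 0.0877 m, against 0.088 m expected, so the carton is fully down on the bed.
- **Along the row:** the plate face is about 14.2 mm past the slot point, against 15 mm expected. That puts the joint at about 0.029–0.030 and the carton within about 1 mm of its place.
- **Across and square:** the row is about 0.5 mm off the slot's centre line and square to within about 0.5°.
- **Row and gripper:** the three row cartons show no visible shift. The gripper was open and well clear, 0.245 m above the table.
- **Bystanders:** I did not measure them again; those in the last pictures looked undisturbed.

No check failed. I could not read the clamp force directly; it follows only from the plate's position. One wrist-camera reading in the slot was muddled because it mixed gripper parts with the carton and plate. I relied on the clear view after release instead.

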